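# Set the scraping jig's dial and load its scraper

### The job

Set up the scraping jig for the next drum skin: first turn its dial knob until the pointer lines up with the raised index fin on the collar around it, and let go of the knob. Then take the flat scraper out of its wooden rack and slide its blade down edgewise into the slot of the jig, keeping hold of it until the blade is well in, so that it ends fully home, upright and released with the dial still on its mark. Do not disturb the pegs, the ring or the mug.

Things in the scene. Friction and masses are not known exactly. Their poses are not given: they have to be found in the camera images.
- jig: cast zinc scraping jig, fixed: base plate 150 (x) x 250 (y) x 12 mm, carrying a dial housing (136 x 128 mm, centred at y = -60 mm) and a slotted block (104 x 72 mm, centred at y = +65 mm), both with their tops 50 mm above the table. Origin: centre of the base plate's underside. It may stand on either side
- knob (a joint): angle of the dial knob about the vertical, rad, growing counter-clockwise seen from above; at 0 the pointer lies along the jig's +x. It turns from -0.9 to 2.9 rad between stops and stays where it is left (friction about 0.08 N m).
- knob_grip (a point): point on the knob's axis, 36 mm above the housing top, a good TCP height for gripping. The dark steel knob is a disc (62 mm diameter, 12 mm high) with an upright grip bar across it, 56 mm long, 14 mm thick, from 10 to 48 mm above the housing top. The bar lies along the pointer's direction (point axes turn with the knob, x along the pointer)
- pointer_tip (a point): tip of the knob's pointer, a 6 mm wide nose on one end of the disc, 41 mm from the knob's axis, 6.5 mm above the housing top
- index: fixed aluminium collar around the knob (inner radius 46 mm, outer 54 mm, 5 mm high) that carries one raised index fin, 5 mm wide, 12 mm high, from 45 to 62 mm from the axis along the collar's own +x. Origin on the knob's axis at the housing top; its yaw tells the index direction. It is mounted at a different angle each time
- index_fin (a point): inner end of the index fin, 45 mm from the knob's axis, 6.5 mm above the housing top; the pointer tip passes 4 mm inside it
- slot_mouth (a point): centre of the slot's mouth, at the top of the slotted block (50 mm above the table). The slot is 74 mm long along the jig's x, 6 mm wide, 36 mm deep, with a 2 mm chamfer; axes as the jig's
- rack: plain wooden rack block, fixed, 110 (x) x 60 (y) x 45 mm high, with a wide slot (78 x 9 mm, 38 mm deep) along its x in which the scraper stands. Origin: centre of its underside
- scraper: flat scraper, 140 g: a dark wooden handle bar 90 mm long (x), 14 mm thick (y), 40 mm high, under it a steel blade 70 mm long (x), 4 mm thick (y), reaching 32 mm down. Origin: centre of the handle underside (the shoulder); z up. It starts upright in the rack, shoulder on its top; same when turned half round. Home in the jig, its shoulder rests on the slot mouth
- peg0: turned ebony peg standing on end, 27 mm diameter, 66 mm tall; origin at the centre of its foot. A bystander
- peg1: turned ebony peg standing on end, 27 mm diameter, 66 mm tall; origin at the centre of its foot. A bystander
- peg2: turned ebony peg standing on end, 27 mm diameter, 66 mm tall; origin at the centre of its foot. A bystander
- weight: cast bronze counterweight ring lying flat, 66 mm outer and 34 mm inner diameter, 18 mm high; origin at the centre of its underside. A bystander
- mug: cracked white enamel mug, upright, 80 mm diameter, 85 mm tall, handle at its +y; origin at the centre of its underside. A bystander

How it is judged:
By the outcome, as a careful person would: the job done as asked, in the order asked, and still so for the second after the job is handed in, with the robot touching nothing.
It also fails if it takes over 69 s, if anything falls off the work surface, if the arm or the gripper's body presses on something with over 40 N, if the wrist force passes 120 N, or if a joint passes its speed limit or range.

### The arm

A 6-joint arm with a two-finger parallel gripper is mounted at the origin on the work surface. World frame = base frame: x ahead of the robot, y to its left, z up, the work surface at z = 0. Lengths are in m, angles in degrees, forces in N, time in s.
With the tool pointing down it reaches from about 0.375 to 0.9 m from the base axis. Payload 3.1 kg.
Tool frame: the origin (TCP) lies between the finger pads, 19 mm behind the fingertips; this is the grasp point; z points along the fingers, y is the line along which they close (so a half turn about z gives the same grasp; the last joint's range is limited). The gripper opens to 87 mm and grips with 3 to 60 N. Pads are 19 mm wide; open, the fingers measure 117 mm over their backs; the gripper's body (75 mm by 190 mm) begins 51 mm behind the grasp point.
Start: joints at [-73.31, 30.224, 82.088, -0, 67.689, -10.227], TCP at [0.283, -0.557, 0.241] pointing down, gripper open.
Joint ranges: [-176.69, 176.69], [-43.24, 126.21], [12.49, 139.97], [-82, 262], [0, 151.66], [-163.58, 163.58]. Speed limits (degrees/s): [159.86, 159.86, 180, 180, 180, 180].

### API

Orientations are given as a 3x3 rotation matrix whose columns are the frame's x, y, z axes.
In Python, from rig import bot, vision, workorder gives the robot as it stands.
- The arm moves only by the shell command python3 -m handwheel 'ROWS'. ROWS is JSON, a list of rows, each an object with "delta_rot": the turn, a rotation vector about the tool's x, y, z in rad, a list of three; "xyz": the shift along the tool's x, y, z in mm, a list of three; "hand": the closure, from -1 (fully open) to 1 (shut). A call has exactly 5 rows; each row is the pose to reach, as a shift and turn from the pose commanded when the call began, along the tool's axes at that moment; what a row does not reach only later rows make up. A row lasts 1/8 s, in which the tool goes at most 62.5 mm and 10.7 degrees, less where a joint would pass 70% of its speed; a pose out of reach is approached as far as the arm can. A call with a gripper value outside its range is refused whole. The fingers move at their own pace and stop on an object; the grip force is fixed at half the most. Time passes only in rows, so rows that repeat a pose let the fingers close, or fill a call up. It gives the time, the measured TCP pose, the force, the opening and the grip force at its end, in the units of the state.
- bot.read_state(): the state, without advancing time (a new reading comes with each control period).
- vision.capture(name): name is "scene" or "top"; returns the picture (480x640x3 uint8, red, green, blue); there is no depth.
- vision.camera_model(name): a dict with "camera_matrix" (3x3 intrinsics, pixels), "dist_coeffs" ([k1, k2, p1, p2, k3] as OpenCV has them; the pictures are not rectified), "camera_from_world" (4x4, takes a point from world to camera coordinates). Camera axes: x right, y up, looking along -z (the intrinsics and any distortion apply to the point x, -y, -z); pixel columns grow to the right and rows downward; lengths in m; the calibration is good to about 2 mm. A picture is of the moment at which its call begins. camera_model takes no time and is no camera call.
- workorder.hand_in(): hands the job in; it is judged then, once.
The state is a dict: "time_s": time; "joint_positions": joint angles; "qvel": joint speeds; "tau": joint torques, N m; "position": TCP position; "tcp_rot": TCP orientation; "force": force on the tool from outside, world axes, zero at the start; "moment": the same for the moment, N m; "opening": opening from 0.0 (shut) to 1.0 (fully open); "grasp_force": force on a finger pad.
Only numpy, scipy, OpenCV 4.12 (cv2) and the standard library are available. Lean on these libraries where they do the work, as an engineer would, in place of code of your own. Each camera call takes 0.05 s, during which the arm holds its last target. There are 200 camera calls.

## Working session

There is one attempt and no reset: what is moved stays moved. The work goes in short steps, Python scripts to look and compute and a shell command to move; the robot and the scene stay as the last step left them, time stands still between calls to the robot, and variables do not carry over. Pictures are saved under pics/ and viewed, at most 10 in all, crops included, and the job is handed in when it is done.

```bash
mkdir -p pics; cat > h.py <<'E'
import numpy as np, cv2
from rig import bot, vision, workorder
F=np.diag([1.,-1,-1])
def cam(n):
    m=vision.camera_model(n); T=np.array(m["camera_from_world"]); return np.array(m["camera_matrix"]),np.array(m["dist_coeffs"]),F@T[:3,:3],F@T[:3,3]
def back(n,px,z):
    K,d,R,t=cam(n); u=cv2.undistortPoints(np.array(px,float).reshape(-1,1,2),K,d).reshape(-1,2)
    r=np.c_[u,np.ones(len(u))]@R; c=-R.T@t; z=np.broadcast_to(z,len(u))
    return c+r*((z-c[2])/r[:,2])[:,None]
def proj(n,P):
    K,d,R,t=cam(n); return cv2.projectPoints(np.array(P,float).reshape(-1,3),cv2.Rodrigues(R)[0],t,K,d)[0].reshape(-1,2)
def snap(n,f,crop=None,s=1):
    im=vision.capture(n)[:,:,::-1]
    if crop: x,y,w,h=crop; im=im[y:y+h,x:x+w]
    cv2.imwrite("pics/"+f,cv2.resize(im,None,fx=s,fy=s,interpolation=cv2.INTER_CUBIC))
E
python3 - <<'E'
from h import *
snap("top","top0.png");snap("scene","scene0.png")
for n in("top","scene"):
    K,d,R,t=cam(n);print(n,K.round(0).tolist(),d,(-R.T@t).round(3),R.round(2).tolist())
s=bot.read_state();print(s["position"],s["tcp_rot"],s["opening"],s["time_s"])
E
```

```text
top [[606.0, 0.0, 312.0], [0.0, 606.0, 237.0], [0.0, 0.0, 1.0]] [0.0236369 0.        0.        0.        0.       ] [ 0.463 -0.014  1.111] [[0.03, -1.0, 0.01], [-1.0, -0.03, -0.09], [0.09, -0.01, -1.0]]
scene [[563.0, 0.0, 315.0], [0.0, 563.0, 241.0], [0.0, 0.0, 1.0]] [-0.15189307  0.          0.          0.          0.        ] [ 1.132 -0.069  0.81 ] [[0.09, 1.0, -0.0], [0.78, -0.07, -0.62], [-0.62, 0.06, -0.78]]
[ 0.28277852 -0.5566617   0.24035731] [[ 8.91677774e-01  4.52670303e-01 -5.87317707e-04]
 [ 4.52670565e-01 -8.91675851e-01  1.88071794e-03]
 [ 3.27648143e-04 -1.94285582e-03 -9.99998059e-01]] 0.9978245616424842 0.1
```

View pics/top0.png

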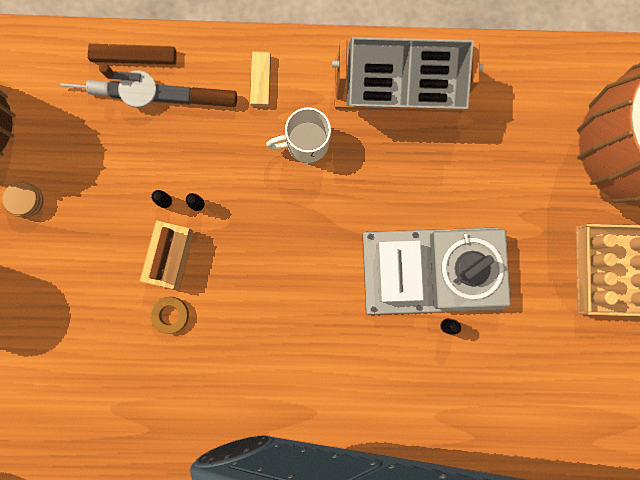

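View pics/scene0.png

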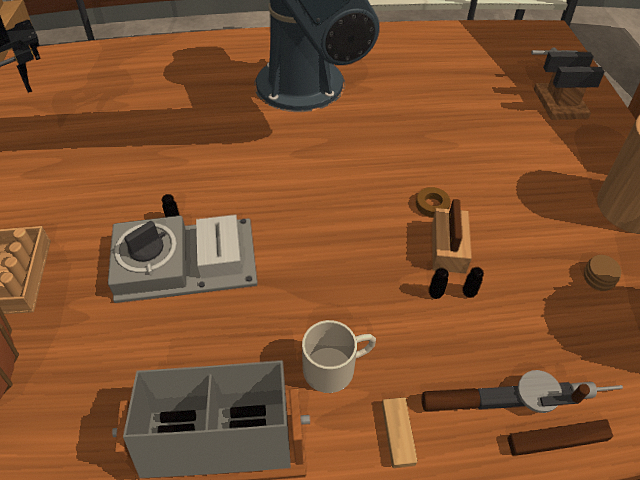

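The top view shows the jig at about (437,271), with its dial at (473,268) and slot at (401,270). The index fin points up at about (467,238). The rack and scraper are at (167,255), with two pegs above them, the ring below, and one peg at (451,326). I'll enlarge both.

```bash
python3 - <<'E'
from h import *
snap("top","jig.png",(355,220,160,100),5)
snap("top","rack.png",(125,180,100,160),3.7)
E
```

```text
(no output)
```

View pics/jig.png

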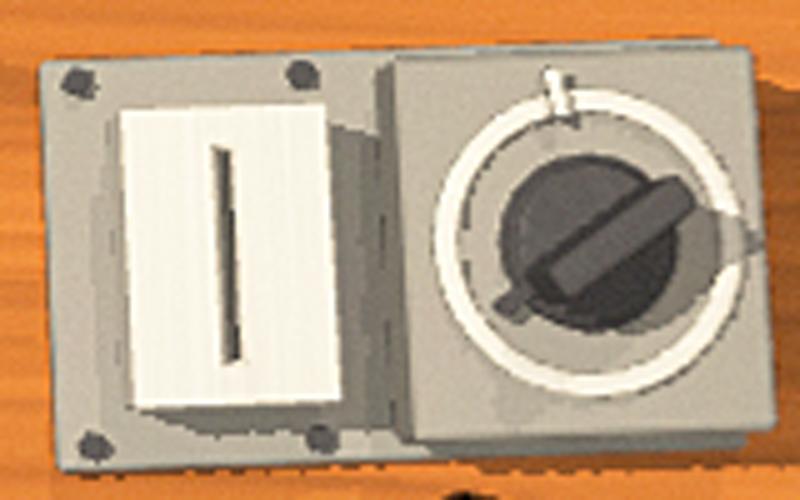

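View pics/rack.png

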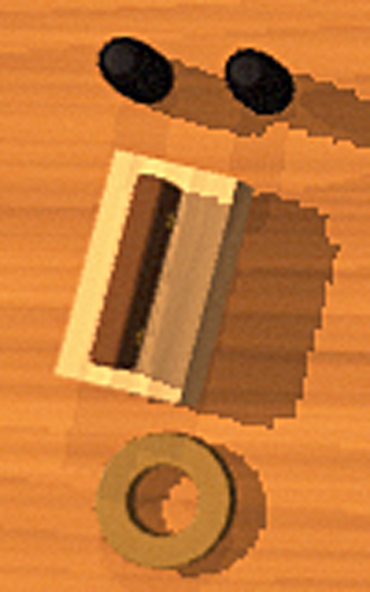

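```bash
python3 - <<'E'
from h import *
J=lambda p:(np.array(p,float)+.5)/5-.5+[355,220]
Rk=lambda p:(np.array(p,float)+.5)/3.7-.5+[125,180]
def a(v): return np.degrees(np.arctan2(v[1],v[0]))
b=back("top",J([(120,112),(326,104),(342,402),(134,408)]),.05);print("block c",b.mean(0),a(b[0]-b[3]),a(b[1]-b[2]),np.linalg.norm(b[0]-b[3]),np.linalg.norm(b[0]-b[1]))
h=back("top",J([(395,56),(750,46),(777,427),(407,440)]),.05);print("hous c",h.mean(0),a(h[0]-h[3]),a(h[1]-h[2]),np.linalg.norm(h[0]-h[3]),np.linalg.norm(h[0]-h[1]))
s=back("top",J([(222,147),(233,362)]),.05);print("slot",s.mean(0),a(s[0]-s[1]),np.linalg.norm(s[0]-s[1]))
print("jig",a(b.mean(0)-h.mean(0))-90)
k=back("top",J([(591,243)]),.0545)[0];print("knob ax",k)
f=back("top",J([(566,120),(550,72)]),[.062,.062]);print("fin",f,a(f[1]-f[0]),[a(x-k) for x in f],[np.linalg.norm((x-k)[:2]) for x in f])
p=back("top",J([(508,306)]),.06)[0];print("ptr",p,a(p-k),np.linalg.norm((p-k)[:2]))
g=back("top",J([(548,288),(683,188)]),.098);print("bar",g.mean(0),a(g[0]-g[1]),np.linalg.norm(g[0]-g[1]))
r=back("top",Rk([(117,150),(248,183),(187,403),(55,373)]),.045);print("rack",r.mean(0),a(r[0]-r[3]),a(r[1]-r[2]),np.linalg.norm(r[0]-r[3]),np.linalg.norm(r[0]-r[1]))
q=back("top",Rk([(138,176),(165,178),(118,366),(90,362)]),.085);print("handle",q.mean(0),a(q[0]-q[3]),a(q[1]-q[2]),np.linalg.norm(q[0]-q[3]),np.linalg.norm(q[0]-q[1]))
st=bot.read_state();print("tool x yaw",a(np.array(st["tcp_rot"])[:,0]))
E
```

```text
block c [ 0.50712317 -0.18020653  0.05      ] 3.5266212125195433 3.5154557932012374 0.10363627045475075 0.07266513060789653
hous c [ 0.51549133 -0.30342759  0.05      ] 2.106825791457538 3.713385908683519 0.1345105272642104 0.12531489012497962
slot [ 0.50767603 -0.17915405  0.05      ] 3.5649649915769825 0.07531755112424202
jig 3.885091970653164
knob ax [ 0.51467342 -0.30531473  0.0545    ]
fin [[ 0.55687404 -0.29456102  0.062     ]
 [ 0.5735184  -0.28897354  0.062     ]] 18.55680753161453 [np.float64(14.296055022465083), np.float64(15.519918210223532)] [np.float64(0.043549226219295786), np.float64(0.061071812044522424)]
ptr [ 0.49182216 -0.27502734  0.06      ] 127.03385241566947 0.03794082061107857
bar [ 0.51446726 -0.30152847  0.098     ] 127.47977768548192 0.05696129512753508
rack [0.5255116  0.23265826 0.045     ] -12.607572933005143 -12.906188384485036 0.10935070557524955 0.06446240658500423
handle [0.52590349 0.2344945  0.085     ] -11.607978865984576 -11.241679504459011 0.08738443687994814 0.012373544187108268
tool x yaw 26.917103020670666
```

```bash
python3 -m handwheel '[{"xyz":[54,-20,0],"delta_rot":[0,0,-0.176],"hand":-1},{"xyz":[108,-40,0],"delta_rot":[0,0,-0.352],"hand":-1},{"xyz":[162,-60,0],"delta_rot":[0,0,-0.528],"hand":-1},{"xyz":[216,-80,0],"delta_rot":[0,0,-0.704],"hand":-1},{"xyz":[270,-101,0],"delta_rot":[0,0,-0.88],"hand":-1}]'
cat > go.py <<'E'
import sys
from h import *
# go.py x y z yaw : shift/turn in tool axes from the measured pose
x,y,z,w=map(float,sys.argv[1:]); s=bot.read_state(); R=np.array(s["tcp_rot"]); p=np.array(s["position"])
c,q=np.cos(np.radians(w)),np.sin(np.radians(w)); G=np.array([[c,q,0],[q,-c,0],[0,0,-1.]])
print("mm",(R.T@(np.array([x,y,z])-p)*1e3).round(1),"rot",cv2.Rodrigues(R.T@G)[0].ravel().round(3),"at",p.round(4),"yaw",np.degrees(np.arctan2(R[1,0],R[0,0])).round(2),"F",np.round(s["force"],1),"M",np.round(s["moment"],2),"t",s["time_s"],"open",round(s["opening"]*87,1),s["grasp_force"],"j",np.round(s["joint_positions"],0))
E
python3 go.py .515 -.3045 .14 127.6
```

```text
time_s: 0.82
position: [0.4791, -0.3436, 0.2412]
tcp_rot: [[0.214, 0.977, 0.0], [0.977, -0.214, -0.0], [-0.0, 0.0, -1.0]]
force: [0.2, -0.2, -0.7]
opening: 1.0
grasp_force: 0.0
mm [ 45.8  26.8 101.2] rot [ 0.     0.    -0.872] at [ 0.4791 -0.3436  0.2412] yaw 77.65 F [ 0.2 -0.2 -0.7] M [-0.05 -0.08 -0.03] t 0.825 open 87.0 0.0 j [-47.  27.  87.   0.  65. -34.]
```

```bash
python3 -m handwheel '[{"xyz":[10,6,20],"delta_rot":[0,0,-0.176],"hand":-1},{"xyz":[19,11,40],"delta_rot":[0,0,-0.352],"hand":-1},{"xyz":[28,16,60],"delta_rot":[0,0,-0.528],"hand":-1},{"xyz":[37,22,80],"delta_rot":[0,0,-0.704],"hand":-1},{"xyz":[46,27,101],"delta_rot":[0,0,-0.874],"hand":-1}]'
python3 go.py .515 -.3045 .087 127.6
```

```text
time_s: 1.45
position: [0.5147, -0.3057, 0.1395]
tcp_rot: [[-0.612, 0.791, 0.0], [0.791, 0.612, -0.0], [-0.0, 0.0, -1.0]]
force: [0.5, -0.1, 0.8]
opening: 1.002
grasp_force: 0.0
mm [ 0.8  1.  52.5] rot [0.    0.    0.002] at [ 0.5147 -0.3057  0.1395] yaw 127.74 F [ 0.5 -0.1  0.8] M [ 0.07 -0.14 -0.  ] t 1.45 open 87.2 0.0 j [-41.  36.  91.   0.  53. -79.]
```

```bash
python3 -m handwheel '[{"xyz":[1,1,18],"delta_rot":[0,0,0],"hand":-1},{"xyz":[1,1,36],"delta_rot":[0,0,0],"hand":-1},{"xyz":[1,1,52],"delta_rot":[0,0,0],"hand":-1},{"xyz":[1,1,52],"delta_rot":[0,0,0],"hand":0.5},{"xyz":[1,1,52],"delta_rot":[0,0,0],"hand":0.5}]'
python3 -m handwheel '[{"xyz":[0,0,0],"delta_rot":[0,0,0],"hand":1},{"xyz":[0,0,0],"delta_rot":[0,0,0],"hand":1},{"xyz":[0,0,0],"delta_rot":[0,0,0],"hand":1},{"xyz":[0,0,0],"delta_rot":[0,0,0],"hand":1},{"xyz":[0,0,0],"delta_rot":[0,0,0],"hand":1}]'
python3 go.py .515 -.3045 .087 14.8
```

```text
time_s: 2.08
position: [0.5148, -0.305, 0.0885]
tcp_rot: [[-0.607, 0.794, 0.001], [0.794, 0.607, -0.0], [-0.001, 0.0, -1.0]]
force: [0.9, -0.7, -0.7]
opening: 0.851
grasp_force: 0.0
time_s: 2.7
position: [0.5146, -0.3046, 0.0883]
tcp_rot: [[-0.608, 0.794, 0.0], [0.794, 0.608, -0.0], [-0.0, 0.0, -1.0]]
force: [0.5, -0.3, -0.6]
opening: 0.285
grasp_force: 0.0
mm [-0.2  0.4  1.3] rot [0.    0.    1.965] at [ 0.5146 -0.3046  0.0883] yaw 127.41 F [ 0.5 -0.3 -0.6] M [ 0.01 -0.11  0.01] t 2.7 open 24.8 0.0 j [-41.  40.  93.   0.  47. -79.]
```

```bash
python3 -m handwheel '[{"xyz":[0,0,0],"delta_rot":[0,0,0],"hand":1},{"xyz":[0,0,0],"delta_rot":[0,0,0],"hand":1},{"xyz":[0,0,0],"delta_rot":[0,0,0],"hand":1},{"xyz":[0,0,0],"delta_rot":[0,0,0],"hand":1},{"xyz":[0,0,0],"delta_rot":[0,0,0],"hand":1}]'
python3 go.py .515 -.3045 .087 14.8
```

```text
time_s: 3.32
position: [0.5143, -0.3048, 0.0882]
tcp_rot: [[-0.608, 0.794, -0.001], [0.794, 0.608, -0.0], [0.0, -0.001, -1.0]]
force: [-2.2, -2.3, 0.6]
opening: 0.157
grasp_force: 30.0
mm [-0.2  0.7  1.2] rot [-1.000e-03  0.000e+00  1.966e+00] at [ 0.5143 -0.3048  0.0882] yaw 127.42 F [-2.2 -2.3  0.6] M [-0.28  0.21 -0.02] t 3.325 open 13.6 29.999804059043527 j [-41.  40.  93.  -0.  47. -79.]
```

```bash
for i in 1; do python3 -m handwheel '[{"xyz":[0,0,0],"delta_rot":[0,0,0.13],"hand":1},{"xyz":[0,0,0],"delta_rot":[0,0,0.26],"hand":1},{"xyz":[0,0,0],"delta_rot":[0,0,0.39],"hand":1},{"xyz":[0,0,0],"delta_rot":[0,0,0.52],"hand":1},{"xyz":[0,0,0],"delta_rot":[0,0,0.65],"hand":1}]'; done
python3 go.py .515 -.3045 .087 14.8
```

```text
time_s: 3.95
position: [0.5148, -0.3046, 0.0882]
tcp_rot: [[0.001, 1.0, 0.0], [1.0, -0.001, -0.0], [-0.0, 0.0, -1.0]]
force: [-1.7, -0.9, -0.1]
opening: 0.159
grasp_force: 30.0
mm [0.1 0.2 1.2] rot [ 0.    -0.     1.312] at [ 0.5148 -0.3046  0.0882] yaw 89.95 F [-1.7 -0.9 -0.1] M [-0.16 -0.02  0.11] t 3.95 open 13.8 30.00242575071752 j [-41.  40.  93.   0.  47. -41.]
```

```bash
python3 -m handwheel '[{"xyz":[0,0,0],"delta_rot":[0,0,0.13],"hand":1},{"xyz":[0,0,0],"delta_rot":[0,0,0.26],"hand":1},{"xyz":[0,0,0],"delta_rot":[0,0,0.39],"hand":1},{"xyz":[0,0,0],"delta_rot":[0,0,0.52],"hand":1},{"xyz":[0,0,0],"delta_rot":[0,0,0.65],"hand":1}]'
python3 -m handwheel '[{"xyz":[0,0,0],"delta_rot":[0,0,0.16],"hand":1},{"xyz":[0,0,0],"delta_rot":[0,0,0.32],"hand":1},{"xyz":[0,0,0],"delta_rot":[0,0,0.48],"hand":1},{"xyz":[0,0,0],"delta_rot":[0,0,0.66],"hand":1},{"xyz":[0,0,0],"delta_rot":[0,0,0.66],"hand":1}]'
python3 go.py .515 -.3045 .087 14.8
```

```text
time_s: 4.58
position: [0.5152, -0.3048, 0.0882]
tcp_rot: [[0.606, 0.795, 0.001], [0.795, -0.606, -0.001], [0.0, 0.001, -1.0]]
force: [-0.1, -1.2, -0.3]
opening: 0.157
grasp_force: 30.0
time_s: 5.2
position: [0.5155, -0.3052, 0.0882]
tcp_rot: [[0.965, 0.262, 0.002], [0.262, -0.965, -0.001], [0.002, 0.002, -1.0]]
force: [1.5, -1.6, -2.1]
opening: 0.157
grasp_force: 30.0
mm [-0.3 -0.8  1.2] rot [ 0.002 -0.002  0.007] at [ 0.5155 -0.3052  0.0882] yaw 15.21 F [ 1.5 -1.6 -2.1] M [-0.35 -0.2  -0.1 ] t 5.2 open 13.6 30.004065418615937 j [-41.  40.  93.   0.  47.  33.]
```

Release, lift clear and look.

```bash
python3 -m handwheel '[{"xyz":[0,0,0],"delta_rot":[0,0,0.007],"hand":1},{"xyz":[0,0,0],"delta_rot":[0,0,0.007],"hand":-1},{"xyz":[0,0,0],"delta_rot":[0,0,0.007],"hand":-1},{"xyz":[0,0,0],"delta_rot":[0,0,0.007],"hand":-1},{"xyz":[0,0,0],"delta_rot":[0,0,0.007],"hand":-1}]'
python3 -m handwheel '[{"xyz":[0,0,0],"delta_rot":[0,0,0],"hand":-1},{"xyz":[0,0,-40],"delta_rot":[0,0,0],"hand":-1},{"xyz":[0,0,-90],"delta_rot":[0,0,0],"hand":-1},{"xyz":[-40,-40,-120],"delta_rot":[0,0,0],"hand":-1},{"xyz":[-80,-80,-130],"delta_rot":[0,0,0],"hand":-1}]'
python3 -m handwheel '[{"xyz":[-30,-50,0],"delta_rot":[0,0,0],"hand":-1},{"xyz":[-50,-100,0],"delta_rot":[0,0,0],"hand":-1},{"xyz":[-50,-150,0],"delta_rot":[0,0,0],"hand":-1},{"xyz":[-50,-200,0],"delta_rot":[0,0,0],"hand":-1},{"xyz":[-50,-250,0],"delta_rot":[0,0,0],"hand":-1}]'
python3 - <<'E'
from h import *
snap("top","dial2.png",(430,225,85,75),9.4)
E
python3 go.py .526 .234 .16 -11.8
```

```text
time_s: 5.82
position: [0.5145, -0.3044, 0.0883]
tcp_rot: [[0.967, 0.254, -0.0], [0.254, -0.967, 0.0], [-0.0, -0.0, -1.0]]
force: [0.5, 0.5, 0.4]
opening: 0.522
grasp_force: 0.0
time_s: 6.45
position: [0.417, -0.248, 0.2202]
tcp_rot: [[0.967, 0.254, 0.003], [0.254, -0.967, -0.003], [0.002, 0.004, -1.0]]
force: [-1.0, -1.1, 1.2]
opening: 0.989
grasp_force: 0.0
time_s: 7.08
position: [0.3045, -0.0173, 0.2185]
tcp_rot: [[0.968, 0.253, 0.001], [0.253, -0.968, -0.0], [0.001, 0.0, -1.0]]
force: [0.2, 0.9, -0.7]
opening: 0.999
grasp_force: 0.0
mm [ 282.2 -179.2   57.7] rot [-0.006  0.006  0.465] at [ 0.2994 -0.0117  0.2178] yaw 14.83 F [-3.3  1.6  0.2] M [ 0.08  0.17 -0.01] t 7.125 open 86.9 0.0 j [-24.   7. 126.   0.  47.  51.]
```

View pics/dial2.png

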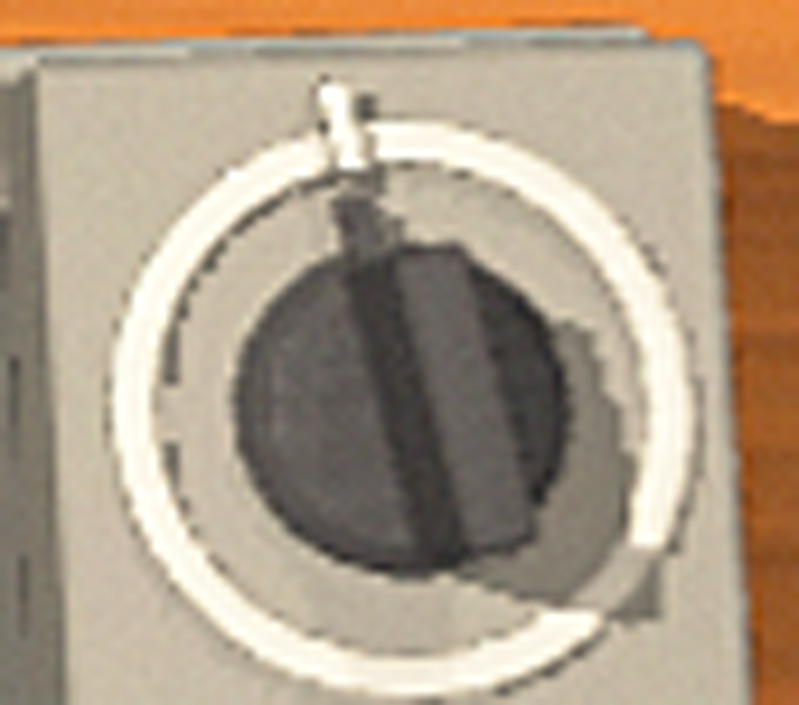

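```bash
python3 - <<'E'
from h import *
J=lambda p:(np.array(p,float)+.5)/9.4-.5+[430,225]
k=back("top",J([(405,408)]),.055)[0];print(k)
K2=[k,np.array([.515,-.3046,0])]
for n,px,z in(("fin out",(333,85),.062),("fin in",(353,165),.062),("ptr",(352,201),.06),("ptr base",(364,260),.06),("bar a",(428,247),.098),("bar b",(503,548),.098)):
    P=back("top",J([px]),z)[0];print(n,P.round(4),[np.degrees(np.arctan2(*(P-k)[1::-1])).round(1) for k in K2],np.linalg.norm((P-k)[:2]).round(4))
a,b=back("top",J([(428,247),(503,548)]),.098);print(np.degrees(np.arctan2(*(a-b)[1::-1])))
print(proj("top",[[*(K2[1][:2]+.041*np.array([np.cos(t),np.sin(t)])),.06] for t in np.radians([12,15,18])]))
E
```

```text
[ 0.51506476 -0.30489492  0.055     ]
fin out [ 0.5742 -0.2896  0.062 ] [np.float64(14.5), np.float64(14.2)] 0.0611
fin in [ 0.5595 -0.2934  0.062 ] [np.float64(14.6), np.float64(14.2)] 0.0459
ptr [ 0.5529 -0.2937  0.06  ] [np.float64(16.5), np.float64(16.0)] 0.0395
ptr base [ 0.542  -0.2959  0.06  ] [np.float64(18.4), np.float64(17.8)] 0.0284
bar a [ 0.5418 -0.2971  0.098 ] [np.float64(16.2), np.float64(15.5)] 0.0278
bar b [ 0.4885 -0.3104  0.098 ] [np.float64(-168.3), np.float64(-167.6)] 0.0271
13.987254042479497
[[468.36107027 244.72857021]
 [467.16266576 244.98389844]
 [465.98083544 245.30175322]]
```

Fin at about 14.5° and pointer at 14–16°, so the dial is on its mark. Next is the rack.

```bash
python3 -m handwheel '[{"xyz":[45,-28,0],"delta_rot":[0,0,0.08],"hand":-1},{"xyz":[90,-56,0],"delta_rot":[0,0,0.16],"hand":-1},{"xyz":[135,-84,0],"delta_rot":[0,0,0.24],"hand":-1},{"xyz":[180,-112,0],"delta_rot":[0,0,0.32],"hand":-1},{"xyz":[225,-142,0],"delta_rot":[0,0,0.40],"hand":-1}]'
python3 go.py .526 .234 .16 -11.8
```

```text
time_s: 7.75
position: [0.4878, 0.1774, 0.2183]
tcp_rot: [[0.989, -0.145, 0.0], [-0.145, -0.989, -0.0], [0.0, 0.0, -1.0]]
force: [0.9, 0.0, -0.0]
opening: 1.003
grasp_force: 0.0
mm [ 29.6 -61.6  58.3] rot [ 0.    -0.     0.061] at [0.4878 0.1774 0.2183] yaw -8.33 F [ 0.9  0.  -0. ] M [ 0.05  0.03 -0.01] t 7.75 open 87.2 0.0 j [  8.  24.  99.  -0.  57. 106.]
```

```bash
python3 -m handwheel '[{"xyz":[10,-20,20],"delta_rot":[0,0,0.02],"hand":-1},{"xyz":[20,-40,40],"delta_rot":[0,0,0.04],"hand":-1},{"xyz":[30,-62,58],"delta_rot":[0,0,0.064],"hand":-1},{"xyz":[30,-62,58],"delta_rot":[0,0,0.064],"hand":-1},{"xyz":[30,-62,58],"delta_rot":[0,0,0.064],"hand":-1}]'
python3 go.py .526 .234 .07 -12
python3 - <<'E'
from h import *
snap("scene","s2.png",(380,130,150,112),5.3)
E
```

```text
time_s: 8.38
position: [0.5248, 0.2326, 0.1604]
tcp_rot: [[0.979, -0.205, -0.001], [-0.205, -0.979, -0.0], [-0.001, 0.001, -1.0]]
force: [-0.1, -0.0, -0.4]
opening: 0.998
grasp_force: 0.0
mm [ 1.  -1.6 90.4] rot [0.001 0.001 0.003] at [0.5248 0.2326 0.1604] yaw -11.85 F [-0.1 -0.  -0.4] M [0.03 0.   0.02] t 8.375 open 86.8 0.0 j [ 13.  32.  94.  -0.  54. 115.]
```

View pics/s2.png

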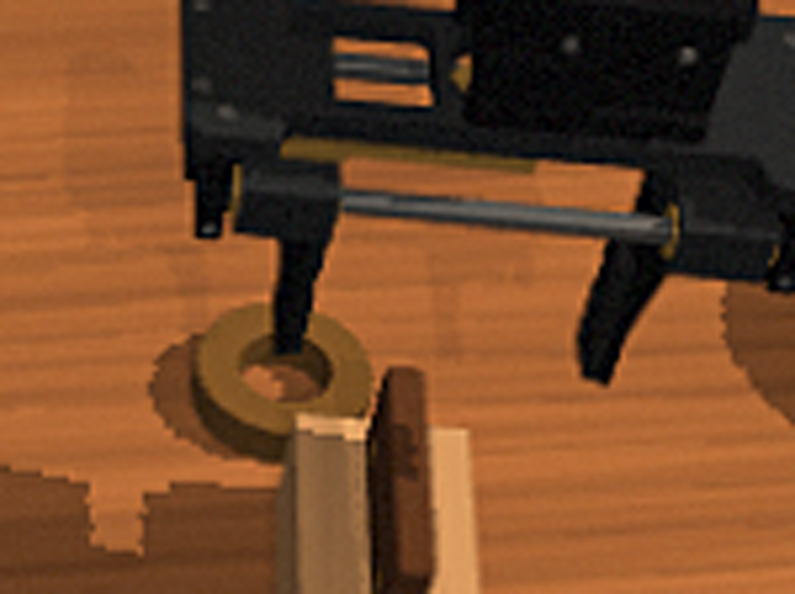

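The open fingers, at (290,340) and (598,375) in the crop, straddle the handle. Descend and close.

```bash
python3 -m handwheel '[{"xyz":[1,-1,25],"delta_rot":[0,0,0],"hand":-1},{"xyz":[1,-1,50],"delta_rot":[0,0,0],"hand":-1},{"xyz":[1,-1,75],"delta_rot":[0,0,0],"hand":-1},{"xyz":[1,-1,90],"delta_rot":[0,0,0],"hand":-1},{"xyz":[1,-1,90],"delta_rot":[0,0,0],"hand":1}]'
for i in 1; do python3 -m handwheel '[{"xyz":[0,0,0],"delta_rot":[0,0,0],"hand":1},{"xyz":[0,0,0],"delta_rot":[0,0,0],"hand":1},{"xyz":[0,0,0],"delta_rot":[0,0,0],"hand":1},{"xyz":[0,0,0],"delta_rot":[0,0,0],"hand":1},{"xyz":[0,0,0],"delta_rot":[0,0,0],"hand":1}]'; done
python3 -m handwheel '[{"xyz":[0,0,0],"delta_rot":[0,0,0],"hand":1},{"xyz":[0,0,0],"delta_rot":[0,0,0],"hand":1},{"xyz":[0,0,0],"delta_rot":[0,0,0],"hand":1},{"xyz":[0,0,0],"delta_rot":[0,0,0],"hand":1},{"xyz":[0,0,0],"delta_rot":[0,0,0],"hand":1}]'
python3 go.py .526 .234 .07 -12
```

```text
time_s: 9.05
position: [0.5258, 0.2334, 0.0699]
tcp_rot: [[0.979, -0.206, -0.002], [-0.206, -0.979, -0.0], [-0.001, 0.001, -1.0]]
force: [0.0, 0.5, -0.2]
opening: 0.954
grasp_force: 0.0
time_s: 9.68
position: [0.5264, 0.234, 0.0704]
tcp_rot: [[0.979, -0.206, 0.0], [-0.206, -0.979, 0.0], [0.0, -0.0, -1.0]]
force: [-0.3, 0.3, -0.9]
opening: 0.403
grasp_force: 0.0
time_s: 10.3
position: [0.5263, 0.234, 0.0702]
tcp_rot: [[0.979, -0.206, 0.0], [-0.206, -0.979, 0.0], [-0.0, -0.0, -1.0]]
force: [0.9, -0.0, -0.6]
opening: 0.158
grasp_force: 30.0
mm [-0.3  0.1  0.2] rot [-0.     0.     0.002] at [0.5263 0.234  0.0702] yaw -11.87 F [ 0.9 -0.  -0.6] M [ 0.14  0.07 -0.03] t 10.3 open 13.7 29.998665265738964 j [ 13.  40.  97.   0.  43. 115.]
```

```bash
python3 -m handwheel '[{"xyz":[0,0,-15],"delta_rot":[0,0,0],"hand":1},{"xyz":[0,0,-35],"delta_rot":[0,0,0],"hand":1},{"xyz":[0,0,-55],"delta_rot":[0,0,0],"hand":1},{"xyz":[0,0,-75],"delta_rot":[0,0,0],"hand":1},{"xyz":[0,0,-90],"delta_rot":[0,0,0],"hand":1}]'
python3 go.py .5072 -.1798 .16 3.6
```

```text
time_s: 10.92
position: [0.5265, 0.2339, 0.1619]
tcp_rot: [[0.979, -0.206, 0.001], [-0.206, -0.979, 0.0], [0.001, -0.0, -1.0]]
force: [0.5, 0.5, -1.7]
opening: 0.156
grasp_force: 30.0
mm [ 66.2 408.8   1.8] rot [-0.    -0.001 -0.27 ] at [0.5265 0.2339 0.1619] yaw -11.87 F [ 0.5  0.5 -1.7] M [0.05 0.06 0.06] t 10.925 open 13.6 29.99864234123379 j [ 13.  32.  94.  -0.  54. 115.]
```

```bash
python3 -m handwheel '[{"xyz":[6,40,0],"delta_rot":[0,0,-0.027],"hand":1},{"xyz":[13,80,0],"delta_rot":[0,0,-0.054],"hand":1},{"xyz":[20,120,0],"delta_rot":[0,0,-0.08],"hand":1},{"xyz":[27,165,0],"delta_rot":[0,0,-0.108],"hand":1},{"xyz":[33,205,0],"delta_rot":[0,0,-0.135],"hand":1}]'
python3 -m handwheel '[{"xyz":[12,45,0],"delta_rot":[0,0,-0.027],"hand":1},{"xyz":[24,90,0],"delta_rot":[0,0,-0.054],"hand":1},{"xyz":[36,130,0],"delta_rot":[0,0,-0.08],"hand":1},{"xyz":[48,170,0],"delta_rot":[0,0,-0.108],"hand":1},{"xyz":[60,200,0],"delta_rot":[0,0,-0.135],"hand":1}]'
python3 go.py .5072 -.1798 .16 3.6
```

```text
time_s: 11.55
position: [0.5162, 0.025, 0.1607]
tcp_rot: [[0.997, -0.071, 0.0], [-0.071, -0.997, -0.0], [0.0, 0.0, -1.0]]
force: [0.6, -1.0, -1.0]
opening: 0.162
grasp_force: 30.0
time_s: 12.18
position: [0.5619, -0.1792, 0.1607]
tcp_rot: [[0.998, 0.062, 0.0], [0.062, -0.998, -0.0], [0.0, 0.0, -1.0]]
force: [0.2, 0.7, -1.8]
opening: 0.155
grasp_force: 30.0
mm [-54.6  -2.8   0.7] rot [ 0. -0. -0.] at [ 0.5619 -0.1792  0.1607] yaw 3.58 F [ 0.2  0.7 -1.8] M [ 0.02 -0.01  0.01] t 12.175 open 13.5 29.99987899325788 j [-29.  33.  92.  -0.  55.  58.]
```

```bash
python3 -m handwheel '[{"xyz":[-20,-1,5],"delta_rot":[0,0,0],"hand":1},{"xyz":[-40,-2,15],"delta_rot":[0,0,0],"hand":1},{"xyz":[-55,-3,30],"delta_rot":[0,0,0],"hand":1},{"xyz":[-55,-3,38],"delta_rot":[0,0,0],"hand":1},{"xyz":[-55,-3,38],"delta_rot":[0,0,0],"hand":1}]'
python3 - <<'E'
from h import *
snap("scene","s3.png",(150,170,120,90),6.6)
E
python3 go.py .5072 -.1798 .12 3.6
```

```text
time_s: 12.8
position: [0.5074, -0.178, 0.1221]
tcp_rot: [[0.998, 0.063, 0.0], [0.063, -0.998, -0.0], [0.0, 0.0, -1.0]]
force: [-0.2, -0.3, -1.7]
opening: 0.157
grasp_force: 30.0
mm [-0.7  1.6  2.5] rot [ 0.001 -0.001  0.   ] at [ 0.5078 -0.1781  0.1225] yaw 3.6 F [ 1.  -0.4 -0.9] M [ 0.02  0.02 -0.01] t 12.85 open 13.3 29.998744670301676 j [-31.  34. 101.   0.  46.  55.]
```

View pics/s3.png

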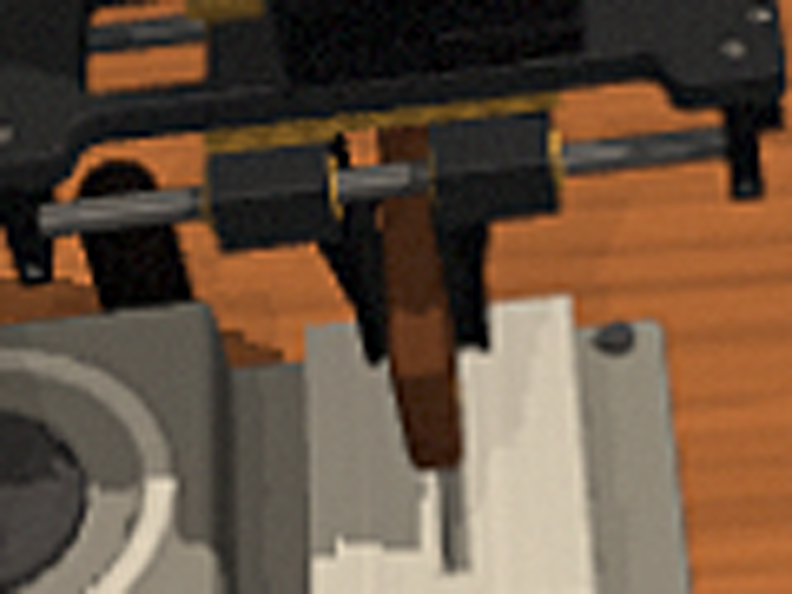

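The handle's front underside edge is at (435,468) in the crop. Below it the blade or slot strip ends at about (455,572). I'll compare these with projections.

```bash
python3 - <<'E'
from h import *
t=np.radians(3.6);ux=np.array([np.cos(t),np.sin(t),0]);uy=np.array([-np.sin(t),np.cos(t),0])
T=np.array([.5076,-.1781,.1224]); S=np.array([.5072,-.1798,.05]); K=np.array([.515,-.3046,.05]);B=S
C=lambda P:((proj("scene",P)-[150,170]+.5)*6.6-.5).round(0).tolist()
sh=T-[0,0,.0250]
print("handle bot front L,R",C([sh+.045*ux-.007*uy,sh+.045*ux+.007*uy]))
print("handle top front",C([sh+.045*ux-.007*uy+[0,0,.04],sh+.045*ux+.007*uy+[0,0,.04]]))
print("blade bot front",C([sh+.035*ux-.002*uy-[0,0,.032],sh+.035*ux+.002*uy-[0,0,.032]]))
print("slot front",C([S+.037*ux-.003*uy,S+.037*ux+.003*uy]), "with chamfer",C([S+.039*ux-.005*uy,S+.039*ux+.005*uy]))
print("block corners back L,R",C([S-.052*ux-.036*uy,S-.052*ux+.036*uy]),"knob collar right",C([K+[0,.054,.005]]))
E
```

```text
handle bot front L,R [[413.0, 480.0], [470.0, 473.0]]
handle top front [[389.0, 376.0], [448.0, 368.0]]
blade bot front [[449.0, 526.0], [464.0, 524.0]]
slot front [[447.0, 568.0], [470.0, 565.0]] with chamfer [[439.0, 575.0], [478.0, 570.0]]
block corners back L,R [[310.0, 325.0], [574.0, 293.0]] knob collar right [[179.0, 487.0]]
```

```bash
python3 -m handwheel '[{"xyz":[0,1.5,3],"delta_rot":[0,0,0],"hand":1},{"xyz":[0,1.5,7],"delta_rot":[0,0,0],"hand":1},{"xyz":[0,1.5,11],"delta_rot":[0,0,0],"hand":1},{"xyz":[0,1.5,15],"delta_rot":[0,0,0],"hand":1},{"xyz":[0,1.5,18],"delta_rot":[0,0,0],"hand":1}]'
python3 go.py .5078 -.1798 .075 3.6
```

```text
time_s: 13.48
position: [0.5074, -0.1796, 0.1059]
tcp_rot: [[0.998, 0.063, 0.001], [0.063, -0.998, -0.001], [0.001, 0.001, -1.0]]
force: [0.5, -0.9, -0.8]
opening: 0.162
grasp_force: 30.0
mm [ 0.3  0.2 30.9] rot [ 0.001 -0.001  0.   ] at [ 0.5074 -0.1796  0.1059] yaw 3.61 F [ 0.5 -0.9 -0.8] M [-0.14  0.04  0.  ] t 13.475 open 14.1 29.998964415863156 j [-31.  35. 101.  -0.  44.  55.]
```

```bash
python3 -m handwheel '[{"xyz":[0,0,2],"delta_rot":[0,0,0],"hand":1},{"xyz":[0,0,4],"delta_rot":[0,0,0],"hand":1},{"xyz":[0,0,6],"delta_rot":[0,0,0],"hand":1},{"xyz":[0,0,8],"delta_rot":[0,0,0],"hand":1},{"xyz":[0,0,8],"delta_rot":[0,0,0],"hand":1}]'
python3 go.py .5078 -.1798 .075 3.6
```

```text
time_s: 14.1
position: [0.5071, -0.1796, 0.0959]
tcp_rot: [[0.998, 0.063, 0.0], [0.063, -0.998, -0.0], [0.0, 0.0, -1.0]]
force: [1.0, -2.4, -2.2]
opening: 0.161
grasp_force: 30.0
mm [ 0.7  0.2 20.9] rot [ 0. -0.  0.] at [ 0.5071 -0.1796  0.0959] yaw 3.6 F [ 1.  -2.4 -2.2] M [-0.52 -0.03 -0.06] t 14.1 open 14.0 30.007240693084896 j [-31.  36. 102.  -0.  42.  55.]
```

The blade is entering with little force. Continue.

```bash
python3 -m handwheel '[{"xyz":[0,0.3,4],"delta_rot":[0,0,0],"hand":1},{"xyz":[0,0.3,8],"delta_rot":[0,0,0],"hand":1},{"xyz":[0,0.3,12],"delta_rot":[0,0,0],"hand":1},{"xyz":[0,0.3,15],"delta_rot":[0,0,0],"hand":1},{"xyz":[0,0.3,17],"delta_rot":[0,0,0],"hand":1}]'
python3 go.py .5078 -.1798 .075 3.6
```

```text
time_s: 14.72
position: [0.507, -0.1797, 0.0791]
tcp_rot: [[0.998, 0.063, 0.0], [0.063, -0.998, -0.0], [0.0, 0.0, -1.0]]
force: [0.8, -1.9, -0.6]
opening: 0.158
grasp_force: 30.0
mm [0.8 0.2 4.1] rot [ 0. -0. -0.] at [ 0.507  -0.1797  0.0791] yaw 3.6 F [ 0.8 -1.9 -0.6] M [-0.45 -0.1  -0.08] t 14.725 open 13.8 30.003638598136604 j [-31.  38. 102.  -0.  40.  55.]
```

```bash
python3 -m handwheel '[{"xyz":[0,0.1,1],"delta_rot":[0,0,0],"hand":1},{"xyz":[0,0.1,2],"delta_rot":[0,0,0],"hand":1},{"xyz":[0,0.1,3],"delta_rot":[0,0,0],"hand":1},{"xyz":[0,0.1,4],"delta_rot":[0,0,0],"hand":1},{"xyz":[0,0.1,4],"delta_rot":[0,0,0],"hand":1}]'
python3 go.py .5078 -.1798 .075 3.6
```

```text
time_s: 15.35
position: [0.507, -0.1797, 0.0752]
tcp_rot: [[0.998, 0.063, 0.0], [0.063, -0.998, -0.0], [0.0, 0.0, -1.0]]
force: [0.4, -3.0, -1.3]
opening: 0.157
grasp_force: 30.0
mm [0.8 0.2 0.2] rot [ 0. -0. -0.] at [ 0.507  -0.1797  0.0752] yaw 3.6 F [ 0.4 -3.  -1.3] M [-0.44 -0.04 -0.04] t 15.35 open 13.7 30.003151344135404 j [-31.  38. 102.   0.  40.  55.]
```

Almost home. Press gently until contact.

```bash
python3 -m handwheel '[{"xyz":[0,0,0.5],"delta_rot":[0,0,0],"hand":1},{"xyz":[0,0,1],"delta_rot":[0,0,0],"hand":1},{"xyz":[0,0,1],"delta_rot":[0,0,0],"hand":1},{"xyz":[0,0,1],"delta_rot":[0,0,0],"hand":1},{"xyz":[0,0,1],"delta_rot":[0,0,0],"hand":1}]'
python3 go.py .5078 -.1798 .074 3.6
```

```text
time_s: 15.98
position: [0.507, -0.1797, 0.0752]
tcp_rot: [[0.998, 0.063, 0.0], [0.063, -0.998, -0.0], [0.0, 0.0, -1.0]]
force: [-1.2, -3.0, 6.5]
opening: 0.162
grasp_force: 30.0
mm [0.8 0.2 1.2] rot [ 0. -0.  0.] at [ 0.507  -0.1797  0.0752] yaw 3.6 F [-1.2 -3.   6.5] M [-0.36  0.23 -0.1 ] t 15.975 open 14.1 30.002124616876245 j [-31.  38. 102.  -0.  40.  55.]
```

Seated on the shoulder: contact at z = 0.0752. Release and retreat.

```bash
python3 -m handwheel '[{"xyz":[0,0,-0.8],"delta_rot":[0,0,0],"hand":1},{"xyz":[0,0,-0.8],"delta_rot":[0,0,0],"hand":-1},{"xyz":[0,0,-0.8],"delta_rot":[0,0,0],"hand":-1},{"xyz":[0,0,-0.8],"delta_rot":[0,0,0],"hand":-1},{"xyz":[0,0,-0.8],"delta_rot":[0,0,0],"hand":-1}]'
python3 -m handwheel '[{"xyz":[0,0,0],"delta_rot":[0,0,0],"hand":-1},{"xyz":[0,0,-20],"delta_rot":[0,0,0],"hand":-1},{"xyz":[0,0,-55],"delta_rot":[0,0,0],"hand":-1},{"xyz":[0,0,-100],"delta_rot":[0,0,0],"hand":-1},{"xyz":[0,0,-140],"delta_rot":[0,0,0],"hand":-1}]'
python3 -m handwheel '[{"xyz":[-30,-40,0],"delta_rot":[0,0,0],"hand":-1},{"xyz":[-60,-80,0],"delta_rot":[0,0,0],"hand":-1},{"xyz":[-90,-120,0],"delta_rot":[0,0,0],"hand":-1},{"xyz":[-110,-160,0],"delta_rot":[0,0,0],"hand":-1},{"xyz":[-110,-200,0],"delta_rot":[0,0,0],"hand":-1}]'
python3 - <<'E'
from h import *
a=vision.capture("top")[215:340,350:520,::-1]; b=vision.capture("scene")[160:310,100:270,::-1]
a=cv2.resize(a,(510,375)) if 0 else cv2.resize(a,None,fx=4,fy=4,interpolation=cv2.INTER_CUBIC)[:500,:480+200]
cv2.imwrite("pics/f1.png",a);cv2.imwrite("pics/f2.png",cv2.resize(b,None,fx=4,fy=4,interpolation=cv2.INTER_CUBIC))
E
```

```text
time_s: 16.6
position: [0.5068, -0.1795, 0.0749]
tcp_rot: [[0.998, 0.063, -0.0], [0.063, -0.998, 0.0], [-0.0, -0.0, -1.0]]
force: [-0.8, -1.0, -0.4]
opening: 0.526
grasp_force: 0.0
time_s: 17.23
position: [0.5068, -0.1796, 0.2165]
tcp_rot: [[0.998, 0.063, 0.0], [0.063, -0.998, -0.0], [0.0, 0.0, -1.0]]
force: [0.5, -0.2, -0.1]
opening: 0.992
grasp_force: 0.0
time_s: 17.85
position: [0.3823, 0.0143, 0.2151]
tcp_rot: [[0.998, 0.061, -0.001], [0.061, -0.998, 0.0], [-0.001, -0.001, -1.0]]
force: [0.3, -0.9, -0.3]
opening: 1.003
grasp_force: 0.0
```

View pics/f1.png

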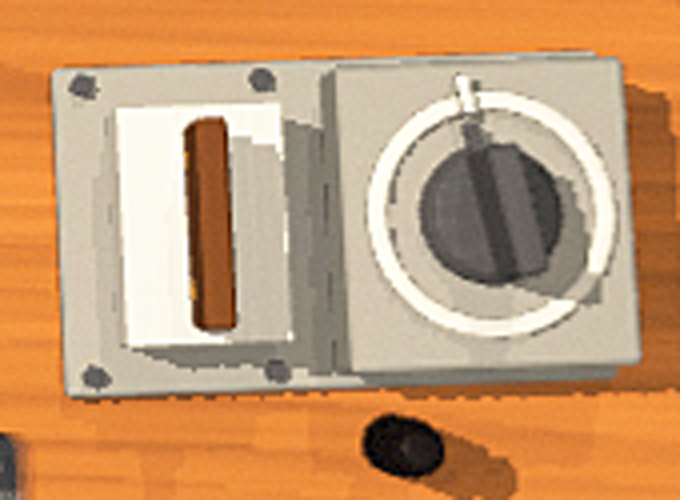

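View pics/f2.png

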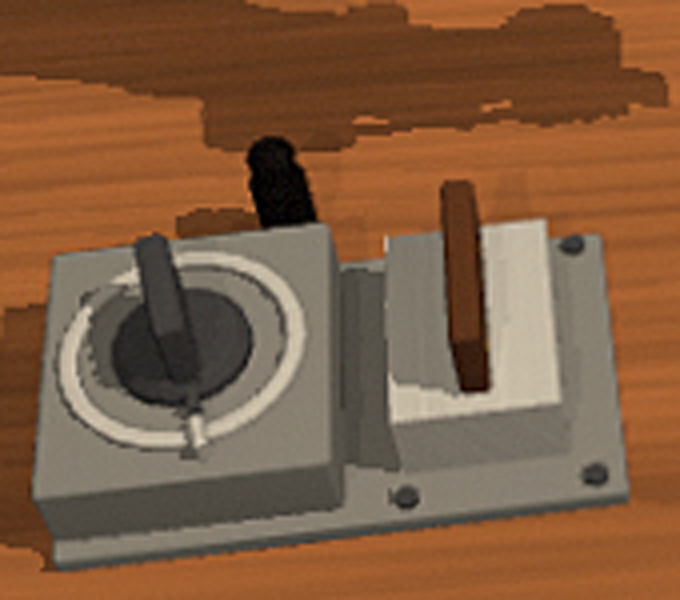

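The scraper is home and upright, with its handle at (210,223) in the top crop. The pointer at (470,128) lines up with the fin at (466,93), and the scene view agrees at (192,400) and (194,430). The peg still stands.

```bash
python3 -c "
from rig import workorder;print(workorder.hand_in())"
```

```text
the job is handed in; nothing more can be done
None
```

The dial pointer is on the index fin (within about 2° by camera), the scraper is fully home in the jig slot, upright and released, and the job was handed in at about 18 s of the 69 s allowed; I never went near the mug, and the peg by the jig still stands, but I took no final picture of the other two pegs and the ring.

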